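# Cross-pin the bushes in the pin press

### The job

Wind the jaw of the pin press right back, turn each brass bush in its bore until its cross-hole lines up with the hole through the block, and pass a steel cross pin from the jaw side through the block and the bush, one pin for every bush that is there (a bore may be empty; a spare pin just stays out). Then crank the jaw forward to press the pins fully home together and leave it bearing on their heads. Don't knock the oil can over.

Things in the scene. Friction and masses are not known exactly. Their poses are not given: they have to be found in the camera images.
- press: Pin press bolted to the bench, grey iron and steel, 250 x 270 mm. Origin: middle of its bedplate at bench level; +x runs from the crank housing to the steel block that holds the bushes. The bedplate between them is flat, 16 mm high. Block: x 62 to 116 mm, 226 mm wide, flat top 66 mm up. Pins go in from its front (jaw side), moving along +x.
- crank_axis (a point): Point on the upright axis of the crank, at the height of the middle of the crank's handle (119 mm above the bench).
- crank_handle (a point): Middle of the crank's upright black round handle: 23 mm diameter, 46 mm high, its underside 94 mm above the bench and 2 mm over the flat crank arm, 50 mm from the crank axis. The handle spins freely on its stem, so a hand that holds it need not turn as it goes round.
- crank (a joint): Crank angle in rad, 0 to 7.6 (1.2 turns, firm stops). It grows counter-clockwise seen from above, which draws the jaw back; clockwise advances the jaw. 0.01 m of jaw travel per rad. A few newtons at the handle turn it; it stays where left. In the press frame the handle stands at angle 1.84 + value about the axis, from +x towards +y.
- jaw (a joint): How far the jaw is drawn back, m, 0 to 0.076. The jaw is a flat steel plate across all stations, 14 mm thick, 19 to 60 mm above the bench, driven by a rack. Gap between jaw and block front = 0.024 + value, so at 0 it bears on the 24 mm long heads of pins that are fully home. It pushes pins ahead of it into the block.
- station_a (a point): Station a of the press, at x 89, y +80 mm in its frame: where the axis of the upright 40 mm bore (floor 20 mm up) meets the axis of the 17 mm round cross-hole, 42 mm above the bench. The cross-hole runs along x (the press's +x) through the block's front wall (27 mm before this point) and back wall. A short scribed line on the block's top marks it.
- station_b (a point): Station b of the press, at x 89, y 0 mm in its frame: where the axis of the upright 40 mm bore (floor 20 mm up) meets the axis of the 17 mm round cross-hole, 42 mm above the bench. The cross-hole runs along x (the press's +x) through the block's front wall (27 mm before this point) and back wall. A short scribed line on the block's top marks it.
- station_c (a point): Station c of the press, at x 89, y -80 mm in its frame: where the axis of the upright 40 mm bore (floor 20 mm up) meets the axis of the 17 mm round cross-hole, 42 mm above the bench. The cross-hole runs along x (the press's +x) through the block's front wall (27 mm before this point) and back wall. A short scribed line on the block's top marks it.
- bush_1_hole (a point): Centre of the cross-hole of loose brass bush 1, on the bush's axis, 42 mm above the bench; x runs along the cross-hole (either way is the same). Bush: upright round 38 mm x 74 mm, in one of the bores with 1 mm play; turns freely. The 17 mm cross-hole is hidden in the block, but a 6 mm slot sawn across its top runs the same way. None if absent (a bore is empty).
- bush_1_top (a point): Centre of the top face of bush 1, 94 mm above the bench, same axes. The top 28 mm of the bush, plain and round, stand above the block. None if absent.
- pin_1_head (a point): Centre of the flat head of steel cross pin 1: head 24 mm long (x), 26 mm wide (y), 14 mm thick (z). x points along the pin to its tip: from the shoulder, 12 mm ahead of this point, a round 14 mm shank runs 62 mm, its last 11 mm tapering to 7 mm. It starts lying flat on the bench, axis 7 mm up. About 130 g, balanced 18 mm ahead of this point.
- pin_1_mid (a point): Point on the axis of pin 1, 27 mm ahead of the shoulder (39 mm ahead of the head's centre); it lies at the centre of the bush's cross-hole when the pin is fully home. Same axes.
- bush_2_hole (a point): Centre of the cross-hole of loose brass bush 2, on the bush's axis, 42 mm above the bench; x runs along the cross-hole (either way is the same). Bush: upright round 38 mm x 74 mm, in one of the bores with 1 mm play; turns freely. The 17 mm cross-hole is hidden in the block, but a 6 mm slot sawn across its top runs the same way. None if absent (a bore is empty).
- bush_2_top (a point): Centre of the top face of bush 2, 94 mm above the bench, same axes. The top 28 mm of the bush, plain and round, stand above the block. None if absent.
- pin_2_head (a point): Centre of the flat head of steel cross pin 2: head 24 mm long (x), 26 mm wide (y), 14 mm thick (z). x points along the pin to its tip: from the shoulder, 12 mm ahead of this point, a round 14 mm shank runs 62 mm, its last 11 mm tapering to 7 mm. It starts lying flat on the bench, axis 7 mm up. About 130 g, balanced 18 mm ahead of this point.
- pin_2_mid (a point): Point on the axis of pin 2, 27 mm ahead of the shoulder (39 mm ahead of the head's centre); it lies at the centre of the bush's cross-hole when the pin is fully home. Same axes.
- bush_3_hole (a point): Centre of the cross-hole of loose brass bush 3, on the bush's axis, 42 mm above the bench; x runs along the cross-hole (either way is the same). Bush: upright round 38 mm x 74 mm, in one of the bores with 1 mm play; turns freely. The 17 mm cross-hole is hidden in the block, but a 6 mm slot sawn across its top runs the same way. None if absent (a bore is empty).
- bush_3_top (a point): Centre of the top face of bush 3, 94 mm above the bench, same axes. The top 28 mm of the bush, plain and round, stand above the block. None if absent.
- pin_3_head (a point): Centre of the flat head of steel cross pin 3: head 24 mm long (x), 26 mm wide (y), 14 mm thick (z). x points along the pin to its tip: from the shoulder, 12 mm ahead of this point, a round 14 mm shank runs 62 mm, its last 11 mm tapering to 7 mm. It starts lying flat on the bench, axis 7 mm up. About 130 g, balanced 18 mm ahead of this point.
- pin_3_mid (a point): Point on the axis of pin 3, 27 mm ahead of the shoulder (39 mm ahead of the head's centre); it lies at the centre of the bush's cross-hole when the pin is fully home. Same axes.
- oil_can_mid (a point): Oil can standing on the bench (body 66 mm diameter, 78 mm high, long thin spout to 159 mm; this point is 40 mm up on its body). Leave it standing.
There are look-alikes about, which are no part of the job. Leave any black look-alike of the part that bears bush_1_hole alone. Leave any purple look-alike of the part that bears pin_3_head alone.

How it is judged:
By the outcome, as a careful person would: the job done as asked, in the order asked, and still so for the second after the job is handed in, with the robot touching nothing.
Of bush_1, bush_2, bush_3 only 2 to 3 are there at a start; the rules pass over those that are not, and their reading is None.
At some moment in a run one of pin_1, pin_2, pin_3 may be knocked a few centimetres aside while the robot is not near it.
Once in a run the grip may slacken for a moment while it holds something.
It also fails if it takes over 210 s, if anything falls off the work surface, if the arm or the gripper's body presses on something with over 40 N, if the wrist force passes 120 N, or if a joint passes its speed limit or range.

### The arm

A 7-joint arm with a two-finger parallel gripper is mounted at the origin on a cart in front of the work surface, level with it; the furniture and walls round the work are solid. World frame = base frame: x ahead of the robot, y to its left, z up, the work surface at z = 0. Lengths are in m, angles in rad, forces in N, time in s.
With the tool pointing down it reaches from about 0.35 to 0.9 m from the base axis. Payload 8.1 kg.
Tool frame: the origin (TCP) lies at the very end of the fingers, on their centre line; the grasp point (between the pads) lies 19 mm behind it; z points along the fingers, y is the line along which they close (so a half turn about z gives the same grasp; the last joint's range is limited). The gripper opens to 85 mm and grips with 20 to 120 N. Pads are 22 mm wide; open, the fingers measure 114 mm over their backs; the gripper's body (76 mm by 85 mm) begins 54 mm behind the grasp point. The pads swing forward as they close: fully open they stand 13 mm farther back than shut.
Start: joints at [1.037, 0.434, 0.025, 1.573, -0.012, 1.134, -0.075], TCP at [0.261, -0.568, 0.231] pointing down, gripper open.
Joint ranges: [-2.62, 2.62], [-0.44, 2.09], [-1.27, 1.32], [0.08, 2.57], [-1.32, 4.46], [0.12, 2], [-2.74, 2.74]. Speed limits (rad/s): [2.22, 2.22, 3.01, 3.01, 3.14, 3.14, 3.14].

### API

Orientations are given as a unit quaternion [w, x, y, z].
In Python, from workcell import r, eyes gives the robot as it stands.
- The arm moves only by the tool servo_tool, never from a script. Its argument "plan" is a list of rows, each a list of 3 entries, a list of its own where there are three numbers: the shift along the world's x, y, z in m, then the turn about the world's z in degrees, then the opening, from -1 (shut) to 1 (fully open), so that 0 is half open. In form: [[[x, y, z], spin, fingers], ...]. A call has 1 to 20 rows; each row shifts and turns the commanded pose from where the row before left it; what a row does not reach is not made up. A row lasts 1/8 s, in which the tool goes at most 62.5 mm and 10.7 degrees, less where a joint would pass 70% of its speed; a pose out of reach is approached as far as the arm can. A call with a gripper value outside its range is refused whole. The fingers move at their own pace and stop on an object; the grip force is fixed at half the most. Time passes only in rows, so rows that do not move let the fingers close. It gives the time, the measured TCP pose, the force, the opening and the grip force at its end, in the units of the state.
- r.get_state(): the state, without advancing time (a new reading comes with each control period).
- eyes.read_camera(name): name is "scene" or "top"; returns the picture (420x560x3 uint8, red, green, blue); there is no depth.
- eyes.camera_info(name): a dict with "mtx" (3x3 intrinsics, pixels), "k1" (the pictures are not rectified: a ray, as slopes to the right and down, at radius r is drawn at 1 + k1 r^2 times it, then the intrinsics apply), "world_to_cam" (4x4, takes a point from world to camera coordinates). Camera axes: x right, y up, looking along -z (the intrinsics and any distortion apply to the point x, -y, -z); pixel columns grow to the right and rows downward; lengths in m; the calibration is good to about 2 mm. A picture is of the moment at which its call begins. camera_info takes no time and is no camera call.
- r.finish_job(): hands the job in; it is judged then, once.
The state is a dict: "time": time; "joint_positions": joint angles; "joint_vel": joint speeds; "joint_efforts": joint torques, N m; "position": TCP position; "tool_rot": TCP orientation; "contact_force": force on the tool from outside, world axes, zero at the start; "moment": the same for the moment, N m; "opening": finger opening in m; "grasp_force": force on a finger pad.
Only numpy, scipy, OpenCV 4.12 (cv2) and the standard library are available. Lean on these libraries where they do the work, as an engineer would, in place of code of your own. Each camera call takes 0.05 s, during which the arm holds its last target. There are 200 camera calls.

## Working session

There is one attempt and no reset: what is moved stays moved. The work goes in short steps, Python scripts to look and compute and a tool call to move; the robot and the scene stay as the last step left them, time stands still between calls to the robot, and variables do not carry over. Pictures are saved under pics/ and viewed, at most 14 in all, crops included, and the job is handed in when it is done.

Besides the shell and the picture viewer there is one more tool, called by a JSON object that holds its "name" and its "arguments". servo_tool: Moves the arm, as the interface text tells. Its arguments: {"type":"object","properties":{"plan":{"type":"array","items":{"type":"array"}}},"required":["plan"]}

```bash
ls; mkdir -p pics; cat > h.py <<'E'
import numpy as np, cv2
from workcell import r, eyes
def snap(name,f,crop=None,scale=1):
    im=eyes.read_camera(name)
    cv2.imwrite('pics/raw_'+f,im[:,:,::-1])
    save(im,f,crop,scale)
    return im
def save(im,f,crop=None,scale=1):
    if crop: x0,y0,x1,y1=crop; im=im[y0:y1,x0:x1]
    if scale!=1: im=cv2.resize(im,None,fx=scale,fy=scale,interpolation=cv2.INTER_CUBIC)
    cv2.imwrite('pics/'+f,im[:,:,::-1])
def ray(name,u,v):
    c=eyes.camera_info(name);K=np.array(c['mtx']);k1=c['k1'];T=np.array(c['world_to_cam'])
    d=np.linalg.inv(K)@[u,v,1];d=d[:2]/d[2];s=d.copy()
    for _ in range(20): s=d/(1+k1*(s@s))
    R=T[:3,:3];o=-R.T@T[:3,3]
    return o,R.T@np.array([s[0],-s[1],-1])
def pt(name,u,v,z):
    o,d=ray(name,u,v);return o+d*(z-o[2])/d[2]
def proj(name,p):
    c=eyes.camera_info(name);K=np.array(c['mtx']);T=np.array(c['world_to_cam'])
    q=T[:3,:3]@np.array(p)+T[:3,3];s=np.array([q[0],-q[1]])/-q[2]
    s=s*(1+c['k1']*(s@s));return (K@[s[0],s[1],1])[:2]
E
python3 - <<'E'
from h import *
snap('top','t0.png',None,1.4);snap('scene','s0.png',None,1.4)
for n in('top','scene'):
    c=eyes.camera_info(n);print(n,c)
s=r.get_state();print(s)
E
```

```text
pics
top {'mtx': array([[478.78702092,   0.        , 278.53021921],
       [  0.        , 478.78702092, 208.20286976],
       [  0.        ,   0.        ,   1.        ]]), 'k1': -0.015928836623447566, 'world_to_cam': array([[-6.05564248e-02, -9.98163270e-01, -1.73347830e-03,
        -1.02574727e-03],
       [ 9.76501880e-01, -5.96019440e-02,  2.07103081e-01,
        -5.27931788e-01],
       [-2.06826007e-01,  1.08486773e-02,  9.78317591e-01,
        -1.30301419e+00],
       [ 0.00000000e+00,  0.00000000e+00,  0.00000000e+00,
         1.00000000e+00]])}
scene {'mtx': array([[468.22293422,   0.        , 287.06040633],
       [  0.        , 468.22293422, 211.90440463],
       [  0.        ,   0.        ,   1.        ]]), 'k1': 0.03668047080371938, 'world_to_cam': array([[ 0.46047128, -0.88757923, -0.01301154, -0.27201263],
       [ 0.65372027,  0.32915749,  0.68139941, -0.39549229],
       [-0.60051312, -0.32227077,  0.73179611, -0.96703122],
       [ 0.        ,  0.        ,  0.        ,  1.        ]])}
{'time': 0.1, 'joint_positions': array([ 1.03740695,  0.43514453,  0.02492723,  1.57400287, -0.01162568,
        1.13398542, -0.07508998]), 'joint_vel': array([-9.97001022e-04, -1.63589675e-03,  1.86938869e-04, -1.76844981e-03,
        9.76999222e-04, -4.98205031e-05, -1.43999723e-03]), 'joint_efforts': array([ 3.24392466e-03, -6.71754456e+01,  1.02802388e+00, -3.16903317e+01,
        1.57604803e-02,  7.23649777e-03, -2.09182730e-05]), 'position': array([ 0.26079014, -0.56749703,  0.23061059]), 'tool_rot': array([-6.71431289e-04,  9.76894886e-01,  2.13719194e-01, -1.90163509e-04]), 'contact_force': array([-0.56810935,  1.27933334, -0.66177198]), 'moment': array([-0.04138576,  0.01005503, -0.0438858 ]), 'grasp_force': 0.0, 'opening': 0.08540262367877108}
```

View pics/t0.png

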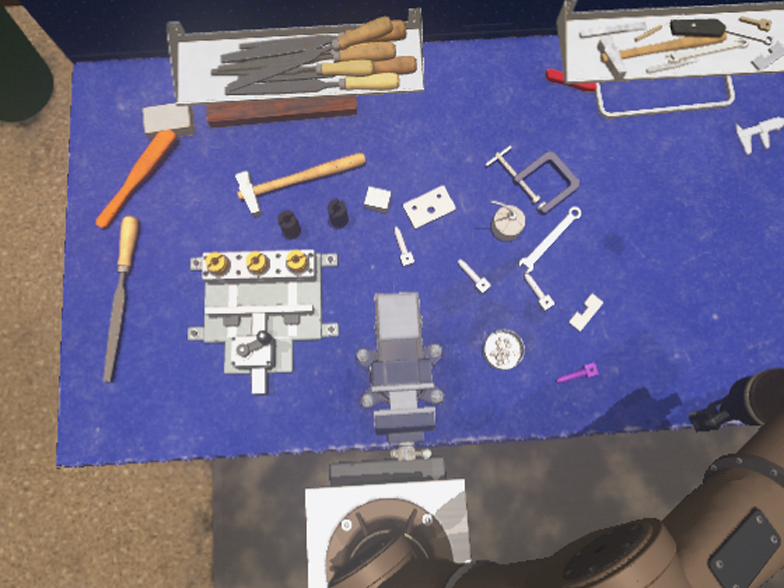

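View pics/s0.png

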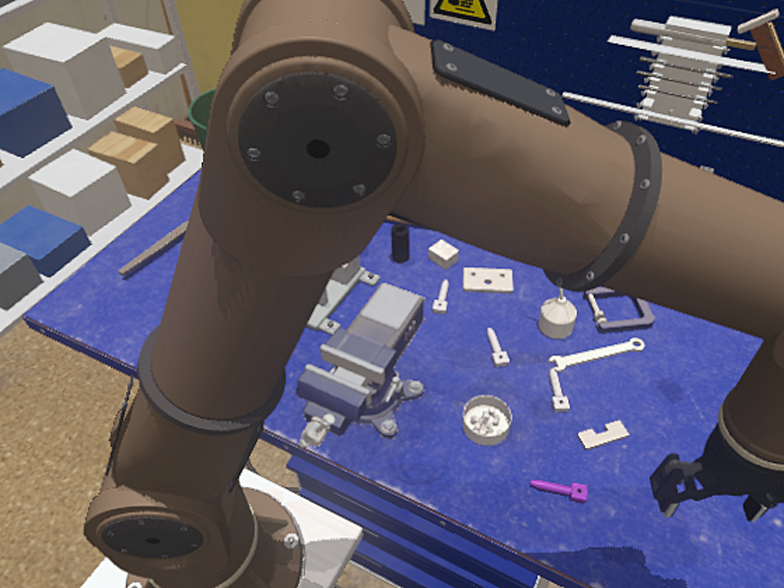

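The top view shows the press at about (258,310) with three brass bushes at (217,262), (257,262) and (296,261). Steel pins are at (404,255), (480,280) and (540,295), with tips pointing up and to the left. The purple pin (585,372) and the black bushes (289,223) and (337,212) are look-alikes, so I leave them alone. The oil can is at (507,222). Next I'll enlarge crops to confirm.

```bash
python3 - <<'E'
from h import *
im=cv2.imread('pics/raw_t0.png')[:,:,::-1]
save(im,'t0press.png',(130,170,250,290),5)
save(im,'t0pins.png',(270,140,430,240),5)
E
```

```text
(no output)
```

View pics/t0press.png

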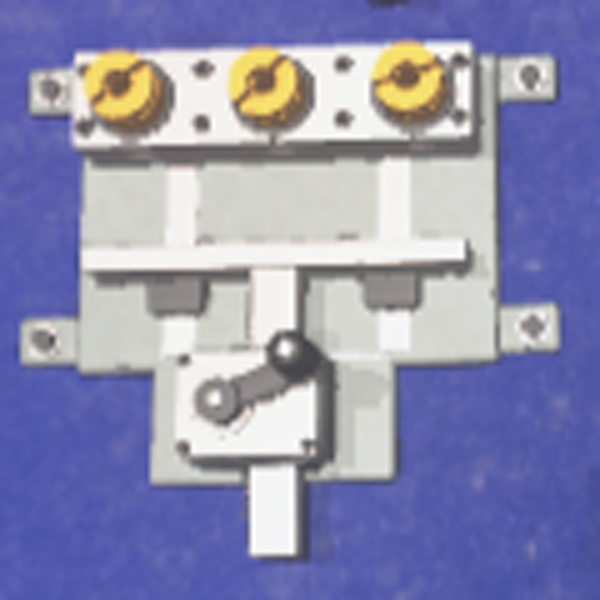

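View pics/t0pins.png

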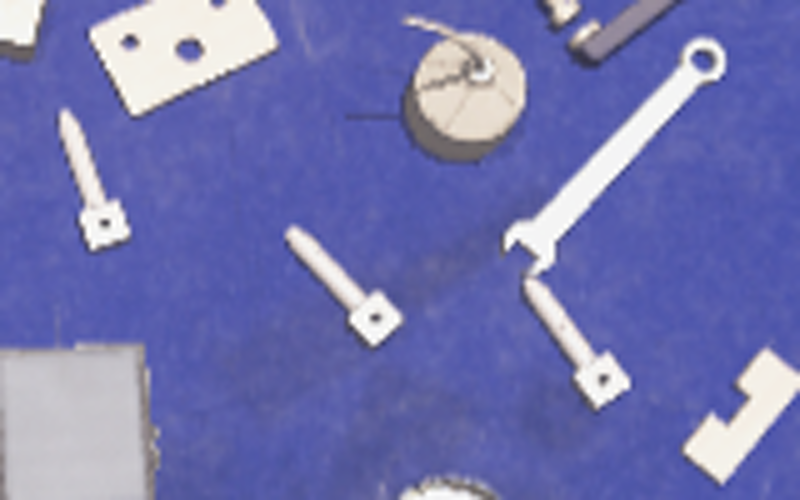

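```bash
python3 - <<'E'
from h import *
np.set_printoptions(precision=4,suppress=True)
P=lambda u,v,z:pt('top',130+(u+.5)/5-.5,170+(v+.5)/5-.5,z)[:2]
Q=lambda u,v,z:pt('top',270+(u+.5)/5-.5,140+(v+.5)/5-.5,z)[:2]
bt=[P(118,85,.094),P(261,83,.094),P(404,78,.094)];print('bush tops',bt)
print('front edge',P(74,147,.066),P(474,134,.066),'back',P(75,52,.066),P(470,42,.066),'scribe',P(273,136,.066))
f=P(474,134,.066)-P(74,147,.066);b=bt[2]-bt[0]
print('len',np.linalg.norm(f),np.linalg.norm(b),'yaw',np.degrees([np.arctan2(f[0],-f[1]),np.arctan2(b[0],-b[1])]))
for n,a,c in(('a',(90,97),(152,65)),('b',(234,97),(296,66)),('c',(376,68),(440,88))):
    d=P(*c,.094)-P(*a,.094);print('slot',n,np.degrees(np.arctan2(d[1],d[0]))%180)
print('handle top',P(290,348,.140),'axis',P(217,398,.094),'jaw front top',P(85,250,.060),P(465,238,.06))
for n,h,t in(('L',(104,223),(65,110)),('M',(375,317),(290,228)),('R',(602,380),(526,278))):
    H=Q(*h,.014);T=Q(*t,.007);d=T-H;print('pin',n,H,T,np.linalg.norm(d),np.degrees(np.arctan2(d[1],d[0])))
print('can',Q(470,75,.078))
E
```

```text
bush tops [array([0.6014, 0.312 ]), array([0.5976, 0.2324]), array([0.5956, 0.1527])]
front edge [0.5743 0.3444] [0.568  0.1179] back [0.6301 0.3437] [0.6221 0.1181] scribe [0.5738 0.2316]
len 0.22659122678640317 0.15943392538491222 yaw [-1.592  -2.0688]
slot a 115.1819273827008
slot b 114.27007432187455
slot c 68.77850764808127
handle top [0.4406 0.2109] axis [0.4228 0.2595] jaw front top [0.5158 0.34  ] [0.5096 0.1258]
pin L [ 0.6059 -0.073 ] [ 0.6791 -0.0545] 0.07551992615022331 14.168636672458792
pin M [ 0.5394 -0.2278] [ 0.5979 -0.1833] 0.07354734223015527 37.24458201993063
pin R [ 0.4938 -0.3567] [ 0.559  -0.3202] 0.07472423222276181 29.252939749731347
can [ 0.6635 -0.2849]
```

The crops confirm three brass bushes with slots at about 115°, 114° and 69°. They also show three steel pins, all natural steel, with heads near (104,223), (375,317) and (602,380) in the crop. The crank sits at about 3.25 rad. I go to the crank handle first.

{"name": "servo_tool", "arguments": {"plan": [[[0.045,0.045,0.015],-1.4,0.1],[[0.045,0.045,0.015],-1.4,0.1],[[0.045,0.045,0.015],-1.4,0.1],[[0.045,0.045,0.015],-1.4,0.1],[[0,0.04,0],-1.4,0.1],[[0,0.04,0],-1.4,0.1],[[0,0.04,0],-1.4,0.1],[[0,0.04,0],-1.4,0.1],[[0,0.04,0],-1.4,0.1],[[0,0.04,0],-1.4,0.1],[[0,0.04,0],-1.4,0.1],[[0,0.04,0],-1.4,0.1],[[0,0.04,0],-1.4,0.1],[[0,0.04,0],-1.4,0.1],[[0,0.04,0],-1.4,0.1],[[0,0.04,0],-1.4,0.1],[[0,0.04,0],-1.4,0.1],[[0,0.04,0],-1.4,0.1],[[0,0.04,0],-1.4,0.1],[[0,0,0],0,0.1]]}}

```text
time: 2.6
position: [0.4321, 0.2073, 0.2884]
tool_rot: [-0.001, 1.0, -0.014, -0.0]
contact_force: [-0.3, -0.3, -0.4]
opening: 0.0467
grasp_force: 0.0
```

{"name": "servo_tool", "arguments": {"plan": [[[0.004,0.002,-0.04],0,0.1],[[0.004,0.002,-0.04],0,0.1],[[0,0,-0.03],0,0.1],[[0,0,0],0,0.1],[[0,0,0],0,0.1]]}}

```text
time: 3.22
position: [0.4416, 0.208, 0.1797]
tool_rot: [-0.0, 1.0, -0.017, 0.0]
contact_force: [0.8, -0.1, 0.3]
opening: 0.0471
grasp_force: 0.0
```

```bash
python3 - <<'E'
from h import *
snap('top','t1.png',(130,170,250,290),5);s=r.get_state();print(s['position'],s['joint_positions'])
E
```

```text
[0.44181406 0.20824405 0.18003809] [-0.19299577  0.30747684 -0.44333223  1.93816011  0.16341644  0.92867559
 -2.32093334]
```

View pics/t1.png

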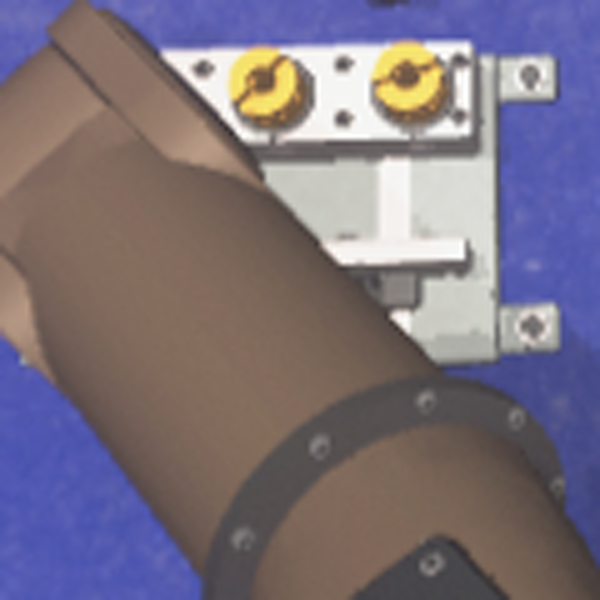

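The arm hides the handle, but bushes b and c haven't moved, at (261,83) and (404,78). I descend onto the handle and grip it.

{"name": "servo_tool", "arguments": {"plan": [[[0,0.002,-0.035],0,0.1],[[0,0,-0.037],0,0.1],[[0,0,0],0,0.1],[[0,0,0],0,-1],[[0,0,0],0,-1],[[0,0,0],0,-1],[[0,0,0],0,-1],[[0,0,0],0,-1]]}}

```text
time: 4.28
position: [0.4423, 0.2115, 0.1088]
tool_rot: [-0.001, 1.0, -0.017, 0.002]
contact_force: [-0.8, 1.8, 5.7]
opening: 0.0214
grasp_force: 58.4
```

```bash
python3 - <<'E'
import numpy as np
a=np.radians(-69.5+12.5*np.arange(21));p=np.round(.05*np.c_[np.cos(a),np.sin(a)],4);d=np.round(np.diff(p,axis=0),4)
for x in d: print('[[%g, %g, 0], 0, -1],'%tuple(x),end=' ')
E
```

```text
[[0.0097, 0.0049, 0], 0, -1], [[0.0085, 0.0069, 0], 0, -1], [[0.0067, 0.0085, 0], 0, -1], [[0.0047, 0.0098, 0], 0, -1], [[0.0025, 0.0106, 0], 0, -1], [[0.0002, 0.0109, 0], 0, -1], [[-0.0022, 0.0107, 0], 0, -1], [[-0.0045, 0.0099, 0], 0, -1], [[-0.0065, 0.0087, 0], 0, -1], [[-0.0083, 0.0071, 0], 0, -1], [[-0.0096, 0.0052, 0], 0, -1], [[-0.0104, 0.0029, 0], 0, -1], [[-0.0109, 0.0006, 0], 0, -1], [[-0.0108, -0.0017, 0], 0, -1], [[-0.0101, -0.0041, 0], 0, -1], [[-0.009, -0.0061, 0], 0, -1], [[-0.0074, -0.0079, 0], 0, -1], [[-0.0056, -0.0094, 0], 0, -1], [[-0.0034, -0.0103, 0], 0, -1], [[-0.0011, -0.0108, 0], 0, -1],
```

{"name": "servo_tool", "arguments": {"plan": [[[0.0097,0.0049,0.002],0,-1],[[0.0085,0.0069,0],0,-1],[[0.0067,0.0085,0],0,-1],[[0.0047,0.0098,0],0,-1],[[0.0025,0.0106,0],0,-1],[[0.0002,0.0109,0],0,-1],[[0,0,0],0,-1]]}}

```text
time: 5.15
position: [0.4742, 0.264, 0.1091]
tool_rot: [-0.001, 1.0, -0.016, 0.001]
contact_force: [2.6, 3.0, -2.9]
opening: 0.0214
grasp_force: 60.2
```

{"name": "servo_tool", "arguments": {"plan": [[[-0.0022,0.0107,0],0,-1],[[-0.0045,0.0099,0],0,-1],[[-0.0065,0.0087,0],0,-1],[[-0.0083,0.0071,0],0,-1],[[-0.0096,0.0052,0],0,-1],[[-0.0104,0.0029,0],0,-1],[[-0.0109,0.0006,0],0,-1],[[-0.0108,-0.0017,0],0,-1],[[-0.0101,-0.0041,0],0,-1],[[-0.009,-0.0061,0],0,-1],[[-0.0074,-0.0079,0],0,-1],[[-0.0056,-0.0094,0],0,-1],[[-0.0034,-0.0103,0],0,-1],[[-0.0011,-0.0108,0],0,-1],[[0,0,0],0,-1]]}}

```text
time: 7.02
position: [0.3744, 0.2566, 0.109]
tool_rot: [-0.001, 1.0, -0.017, 0.001]
contact_force: [6.2, 5.5, -1.0]
opening: 0.0215
grasp_force: 60.9
```

{"name": "servo_tool", "arguments": {"plan": [[[0,-0.003,0],0,-1],[[0,-0.002,0],0,-1],[[0,0,0],0,-1]]}}

```text
time: 7.4
position: [0.3745, 0.2561, 0.1092]
tool_rot: [-0.004, 1.0, -0.016, 0.001]
contact_force: [5.5, 20.0, -12.6]
opening: 0.0216
grasp_force: 59.9
```

{"name": "servo_tool", "arguments": {"plan": [[[0,0.004,0],0,0.3],[[0,0,0],0,0.3],[[0,0,0],0,0.3],[[0,0,0],0,0.3],[[0,0,0.04],0,0.3],[[0,0,0.04],0,0.3],[[0.015,0,0.03],0,0.3],[[0.045,0.011,0],0,0.3],[[0.045,0.011,0],0,0.3],[[0.045,0.011,0],0,0.3],[[0.045,0.011,0],0,0.3],[[0.03,0.011,0],0,0.3],[[0,0,-0.03],0,0.3],[[0,0,-0.03],0,0.3],[[0,0,0],0,0.3]]}}

```text
time: 9.28
position: [0.5971, 0.3091, 0.156]
tool_rot: [0.002, 1.0, -0.017, -0.002]
contact_force: [-0.3, -0.7, 0.1]
opening: 0.0557
grasp_force: 0.0
```

```bash
python3 - <<'E'
from h import *
snap('scene','s2.png',None,1.4);s=r.get_state();print(s['position'],s['joint_positions'])
E
```

```text
[0.59799622 0.30997662 0.15806739] [-0.32220237  0.60812923 -0.37688458  1.50150106  0.24047803  1.08026721
 -2.35623338]
```

View pics/s2.png

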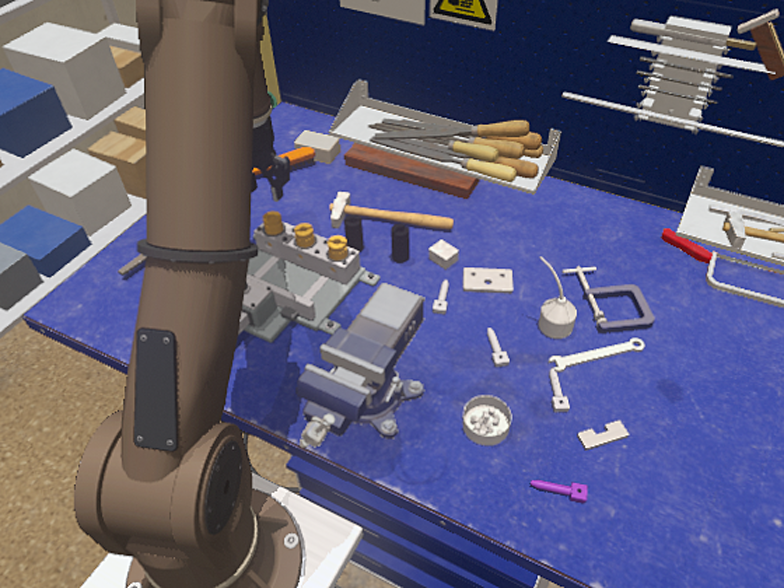

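The scene picture shows the gripper above bush a at (272,220), with the jaw drawn back. The pins at (441,295), (497,348) and (558,392) haven't moved, and the oil can is standing.

{"name": "servo_tool", "arguments": {"plan": [[[0.0025,0.0015,-0.03],0,0.3],[[0,0,-0.03],0,0.3],[[0,0,-0.025],0,0.3],[[0,0,0],0,0.3],[[0,0,0],0,-1],[[0,0,0],0,-1],[[0,0,0],0,-1],[[0,0,0],0,-1]]}}

```text
time: 10.32
position: [0.6024, 0.3116, 0.0762]
tool_rot: [-0.0, 1.0, -0.017, 0.001]
contact_force: [0.6, -4.8, 6.8]
opening: 0.0361
grasp_force: 59.9
```

{"name": "servo_tool", "arguments": {"plan": [[[0,0,0.001],7,-1],[[0,0,0],7,-1],[[0,0,0],7,-1],[[0,0,0],7,-1],[[0,0,0],7,-1],[[0,0,0],7,-1],[[0,0,0],7,-1],[[0,0,0],7,-1],[[0,0,0],7,-1],[[0,0,0],0,-1]]}}

```text
time: 11.58
position: [0.6017, 0.3115, 0.0762]
tool_rot: [0.0, 0.862, 0.507, 0.0]
contact_force: [-2.6, -4.7, 6.6]
opening: 0.0355
grasp_force: 60.9
```

{"name": "servo_tool", "arguments": {"plan": [[[0,0,0],0,0.3],[[0,0,0],0,0.3],[[0,0,0],0,0.3],[[0,0,0.03],-3,0.3],[[0,0,0.03],-10,0.3],[[-0.001,-0.02,0],-10,0.3],[[-0.001,-0.02,0],-10,0.3],[[-0.001,-0.02,0],-10,0.3],[[-0.001,-0.02,0],-10,0.3],[[0,0,0],-10,0.3],[[0,0,0],0,0.3],[[0,0,-0.03],0,0.3],[[0,0,-0.031],0,0.3],[[0,0,0],0,0.3],[[0,0,0],0,-1],[[0,0,0],0,-1],[[0,0,0],0,-1],[[0,0,0],0,-1]]}}

```text
time: 13.82
position: [0.5979, 0.2317, 0.0751]
tool_rot: [0.0, 1.0, -0.017, 0.001]
contact_force: [-1.2, -4.0, 6.5]
opening: 0.0357
grasp_force: 60.4
```

{"name": "servo_tool", "arguments": {"plan": [[[0,0,0.001],8,-1],[[0,0,0],8,-1],[[0,0,0],8,-1],[[0,0,0],8,-1],[[0,0,0],8,-1],[[0,0,0],8,-1],[[0,0,0],8,-1],[[0,0,0],8,-1],[[0,0,0],0,-1],[[0,0,0],0,0.3],[[0,0,0],0,0.3],[[0,0,0],0,0.3],[[0,0,0.03],0,0.3],[[0,0,0.03],0,0.3],[[-0.0006,-0.02,0],0,0.3],[[-0.0006,-0.02,0],0,0.3],[[-0.0006,-0.02,0],0,0.3],[[-0.0006,-0.02,0],0,0.3],[[0,0,0],0,0.3],[[0,0,0],0,0.3]]}}

```text
time: 16.32
position: [0.5946, 0.1526, 0.1347]
tool_rot: [-0.0, 0.857, 0.516, 0.0]
contact_force: [0.1, 1.2, -1.0]
opening: 0.0557
grasp_force: 0.0
```

{"name": "servo_tool", "arguments": {"plan": [[[0.0008,-0.001,-0.03],0,0.3],[[0,0,-0.03],0,0.3],[[0,0,0],0,0.3],[[0,0,0],0,-1],[[0,0,0],0,-1],[[0,0,0],0,-1],[[0,0,0],0,-1],[[0,0,0],-7.8,-1],[[0,0,0],-7.8,-1],[[0,0,0],-7.8,-1],[[0,0,0],-7.8,-1],[[0,0,0],-7.8,-1],[[0,0,0],-7.8,-1],[[0,0,0],-7.8,-1],[[0,0,0],-7.8,-1],[[0,0,0],-7.8,-1],[[0,0,0],0,-1],[[0,0,0],0,0.3],[[0,0,0],0,0.3],[[0,0,0],0,0.3]]}}

```text
time: 18.82
position: [0.5949, 0.1511, 0.0743]
tool_rot: [0.0, 0.998, -0.07, -0.001]
contact_force: [-0.6, 0.2, 0.9]
opening: 0.0558
grasp_force: 0.0
```

{"name": "servo_tool", "arguments": {"plan": [[[0,0,0.035],0,0.3],[[0,0,0.04],0,0.2],[[0,-0.01,0.05],2,0.2],[[0.002,-0.036,0],4,0.2],[[0.002,-0.036,0],4,0.2],[[0.002,-0.036,0],4,0.2],[[0.002,-0.036,0],4,0.2],[[0.002,-0.036,0],4,0.2],[[0.002,-0.036,0],0,0.2],[[0,0,0],0,0.2],[[0,0,0],0,0.2]]}}

```text
time: 20.2
position: [0.6072, -0.0743, 0.1995]
tool_rot: [-0.0, 0.993, 0.121, -0.0]
contact_force: [0.4, 0.4, 0.8]
opening: 0.0513
grasp_force: 0.0
```

```bash
python3 - <<'E'
from h import *
im=snap('top','t3.png',None,1.4);s=r.get_state();print(s['position'],s['tool_rot'],s['joint_positions'])
E
```

```text
[ 0.60728498 -0.07357544  0.19959881] [-4.42371801e-04  9.92575391e-01  1.21630136e-01 -8.72507521e-05] [ 0.33960753  0.48314795 -0.4461779   1.6185756   0.22685783  1.09191567
 -1.49401784]
```

View pics/t3.png

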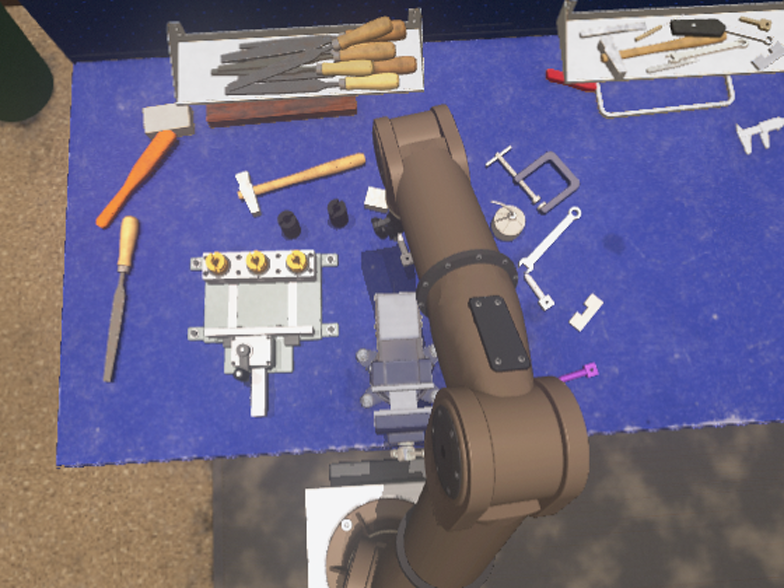

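The press is clear now: jaw back at y≈330, handle at (243,350), bushes at (217,262), (257,262) and (296,261). I'll check the slots in one enlarged crop.

```bash
python3 - <<'E'
from h import *
im=cv2.imread('pics/raw_t3.png')[:,:,::-1]
save(im,'t3b.png',(140,172,230,202),8)
E
```

```text
(no output)
```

View pics/t3b.png

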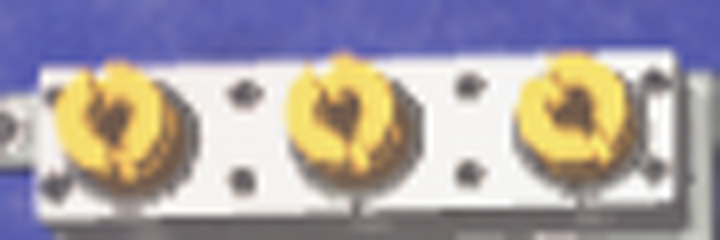

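```bash
python3 - <<'E'
from h import *
im=cv2.imread('pics/raw_t3.png')
np.set_printoptions(precision=1,suppress=True)
P=lambda u,v,z:pt('top',140+(u+.5)/8-.5,172+(v+.5)/8-.5,z)[:2]
for n,a,c in(('a',(120,165),(94,72)),('b',(352,155),(312,72)),('c',(598,150),(552,64))):
    d=P(*c,.094)-P(*a,.094);print('slot',n,np.degrees(np.arctan2(d[1],d[0])))
y=np.radians(-1.8);X=np.array([np.cos(y),np.sin(y)])
big=cv2.resize(im[172:202,140:230],None,fx=8,fy=8,interpolation=cv2.INTER_CUBIC)
for n,c in(('a',(.6005,.3115)),('b',(.598,.2315)),('c',(.5955,.1515))):
    print(n,[((proj('top',[*(np.array(c)+s*X),.094])-[140,172]+.5)*8-.5) for s in(-.019,0,.019)])
    # radial profile: darkest diameter direction
    g=cv2.cvtColor(im,cv2.COLOR_BGR2GRAY).astype(np.float32)
    best=[]
    for t in range(-90,90,3):
        v=[]
        for rr in np.r_[np.arange(-.0175,-.009,.001),np.arange(.009,.0176,.001)]:
            q=proj('top',[c[0]+rr*np.cos(np.radians(t)),c[1]+rr*np.sin(np.radians(t)),.094])
            v.append(cv2.getRectSubPix(g,(1,1),tuple(map(float,q)))[0,0])
        v=np.array(v);best.append((np.mean(v),t,v[:9].mean(),v[9:].mean()))
    for k in(0,2,3): print([b[1] for b in sorted(best,key=lambda b:b[k])[:5]])
E
```

```text
slot a 14.598753816108983
slot b 23.54375586310551
slot c 25.22327009128137
a [array([109.3, 175.6]), array([110.7, 122.6]), array([112.1,  69.9])]
[24, 27, 21, 30, 18]
[6, 3, 0, 9, -3]
[24, 27, 21, 30, 18]
b [array([339.7, 168.9]), array([340.4, 115.9]), array([341.1,  63.2])]
[36, 33, 39, 9, 42]
[9, 12, 6, 3, 15]
[36, 33, 39, 30, 42]
c [array([570.2, 162.2]), array([570.2, 109.2]), array([570.2,  56.5])]Traceback (most recent call last):
  File "<stdin>", line 17, in <module>
  File "h.py", line 21, in proj
    c=eyes.camera_info(name);K=np.array(c['mtx']);T=np.array(c['world_to_cam'])
ValueError: time passes only in moves, steps and waits
```

The slots read about 15–25° off what I expected, so I'll rectify the bush tops from both pictures and both cameras and compare them side by side.

```bash
cat >> h.py <<'E'
import functools
@functools.lru_cache(None)
def info(n): return eyes.camera_info(n)
def rect(name,im,c,z,half=.026,n=240,yaw=0):
    c_=info(name);K=np.array(c_['mtx']);T=np.array(c_['world_to_cam'])
    g=np.linspace(-half,half,n);a,b=np.meshgrid(-g,-g)  # cols: +y left ; rows: +x up
    cy,sy=np.cos(yaw),np.sin(yaw);bx=b*cy-a*sy;by=b*sy+a*cy
    p=np.stack([c[0]+bx,c[1]+by,np.full_like(a,z)],-1)
    q=p@T[:3,:3].T+T[:3,3];s=np.stack([q[...,0],-q[...,1]],-1)/-q[...,2:3]
    s=s*(1+c_['k1']*(s**2).sum(-1,keepdims=True))
    m=(s@K[:2,:2].T+K[:2,2]).astype(np.float32)
    return cv2.remap(im,m[...,0],m[...,1],cv2.INTER_CUBIC)
ST=[(.6005,.3115),(.598,.2315),(.5955,.1515)];YAW=np.radians(-1.8)
E
python3 - <<'E'
from h import *
sc=eyes.read_camera('scene');cv2.imwrite('pics/raw_s3.png',sc[:,:,::-1])
t0=cv2.imread('pics/raw_t0.png')[:,:,::-1];t3=cv2.imread('pics/raw_t3.png')[:,:,::-1]
rows=[]
for nm,im in(('top',t0),('top',t3),('scene',sc)):
    rows.append(np.hstack([cv2.circle(rect(nm,im,c,.094,n=195,yaw=YAW).copy(),(97,97),71,(0,255,0),1) for c in ST]))
cv2.imwrite('pics/rect.png',np.vstack(rows)[:,:,::-1])
E
```

```text
(no output)
```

View pics/rect.png

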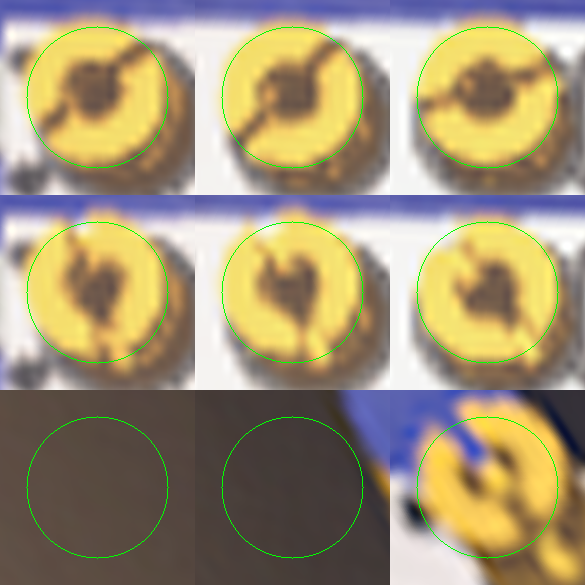

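Rectified, the initial slots were really about 128°, 133° and 106° in the press frame, so my first reading was 13–35° off. I'll fit the present angles numerically and then correct.

```bash
cat > slot.py <<'E'
from h import *
from scipy.ndimage import map_coordinates
def slot(im,c):
    g=cv2.cvtColor(rect('top',im,c,.094,n=195,yaw=YAW),cv2.COLOR_RGB2GRAY).astype(float)
    k=195/52;rr=np.arange(8.5,16.6,.5);rr=np.r_[-rr,rr];out=[]
    for cx in np.arange(-3,2,.5):      # mm along press x
        for cy in np.arange(-2,3,.5):  # mm along press y
            for t in range(-90,90,2):
                a=np.radians(t);v=[]
                for o in(0,-5,5):
                    x=cx+rr*np.cos(a)-o*np.sin(a);y=cy+rr*np.sin(a)+o*np.cos(a)
                    v.append(map_coordinates(g,[97-x*k,97-y*k],order=1))
                h=len(rr)//2
                s=min((v[1][q]+v[2][q]).mean()/2-v[0][q].mean() for q in(slice(0,h),slice(h,None)))
                out.append((s,t,cx,cy))
    out.sort(reverse=True);return out[:6]
if __name__=='__main__':
    import sys
    for f in sys.argv[1:]:
        im=cv2.imread('pics/'+f)[:,:,::-1]
        for c in ST: print(f,[(round(o[0]),*o[1:]) for o in slot(im.copy(),c)])
E
python3 slot.py raw_t0.png raw_t3.png
```

```text
raw_t0.png [(97, -50, np.float64(1.5), np.float64(2.5)), (96, -50, np.float64(1.5), np.float64(2.0)), (94, -48, np.float64(1.5), np.float64(2.5)), (94, -52, np.float64(1.5), np.float64(2.5)), (93, -50, np.float64(1.0), np.float64(2.5)), (90, -50, np.float64(1.5), np.float64(1.5))]
raw_t0.png [(102, -44, np.float64(1.0), np.float64(2.0)), (100, -44, np.float64(1.5), np.float64(2.0)), (100, -44, np.float64(1.5), np.float64(1.5)), (99, -44, np.float64(1.0), np.float64(2.5)), (99, -44, np.float64(0.5), np.float64(2.5)), (98, -44, np.float64(0.5), np.float64(2.0))]
raw_t0.png [(79, -74, np.float64(1.5), np.float64(2.5)), (79, -74, np.float64(1.5), np.float64(2.0)), (78, -74, np.float64(1.5), np.float64(1.5)), (77, -76, np.float64(1.5), np.float64(2.5)), (75, -74, np.float64(1.5), np.float64(1.0)), (75, -76, np.float64(1.5), np.float64(2.0))]
raw_t3.png [(49, 16, np.float64(1.5), np.float64(2.0)), (49, 16, np.float64(1.5), np.float64(2.5)), (48, 18, np.float64(1.5), np.float64(2.5)), (48, 14, np.float64(1.5), np.float64(2.5)), (46, 20, np.float64(1.5), np.float64(2.5)), (46, 18, np.float64(1.5), np.float64(2.0))]
raw_t3.png [(41, 0, np.float64(-3.0), np.float64(-2.0)), (39, 0, np.float64(-2.5), np.float64(-2.0)), (36, 0, np.float64(-2.0), np.float64(-2.0)), (36, 2, np.float64(-3.0), np.float64(-2.0)), (35, -2, np.float64(-2.0), np.float64(-2.0)), (35, -2, np.float64(-3.0), np.float64(-2.0))]
raw_t3.png [(34, 34, np.float64(1.0), np.float64(-2.0)), (33, 32, np.float64(1.0), np.float64(-1.5)), (33, 32, np.float64(1.0), np.float64(-2.0)), (32, 34, np.float64(1.5), np.float64(-2.0)), (32, 30, np.float64(1.0), np.float64(-1.5)), (32, 36, np.float64(1.5), np.float64(-2.0))]
```

{"name": "servo_tool", "arguments": {"plan": [[[-0.002,0.0375,0],2.7,0.15],[[-0.002,0.0375,0],2.7,0.15],[[-0.002,0.0375,0],2.7,0.15],[[-0.002,0.0375,0],2.7,0.15],[[-0.002,0.0375,0],2.7,0.15],[[-0.002,0.0375,0],2.7,0.15],[[0,0,0],0,0.15],[[0,0,-0.042],0,0.15],[[0,0,-0.02],0,0.15],[[0,0,0],0,0.15]]}}

```text
time: 21.55
position: [0.5942, 0.1495, 0.1362]
tool_rot: [0.0, 0.966, 0.26, -0.002]
contact_force: [-0.2, 0.8, 0.2]
opening: 0.0492
grasp_force: 0.0
```

{"name": "servo_tool", "arguments": {"plan": [[[0.001,0.0015,-0.03],0,0.15],[[0,0,-0.031],0,0.15],[[0,0,0],0,0.15],[[0,0,0],0,-1],[[0,0,0],0,-1],[[0,0,0],0,-1],[[0,0,0],0,-1],[[0,0,0],-7,-1],[[0,0,0],-7,-1],[[0,0,0],-7,-1],[[0,0,0],-7,-1],[[0,0,0],-7,-1],[[0,0,0],0,-1],[[0,0,0],0,0.3],[[0,0,0],0,0.3],[[0,0,0],0,0.3],[[0,0,0.03],0,0.2],[[0,0,0.03],5,0.2]]}}

```text
time: 23.8
position: [0.596, 0.1516, 0.137]
tool_rot: [0.0, 1.0, 0.002, -0.001]
contact_force: [0.7, 0.6, 0.7]
opening: 0.0513
grasp_force: 0.0
```

{"name": "servo_tool", "arguments": {"plan": [[[0.0005,0.02,0],5,0.2],[[0.0005,0.02,0],5,0.2],[[0.0005,0.02,0],5,0.2],[[0.0005,0.02,0],4,0.2],[[0,0,0],0,0.2],[[0,0,-0.031],0,0.2],[[0,0,-0.031],0,0.2],[[0,0,0],0,0.2],[[0,0,0],0,-1],[[0,0,0],0,-1],[[0,0,0],0,-1],[[0,0,0],0,-1],[[0,0,0],-7,-1],[[0,0,0],-7,-1],[[0,0,0],-7,-1],[[0,0,0],0,-1],[[0,0,0],0,0.2],[[0,0,0],0,0.2],[[0,0,0],0,0.2]]}}

```text
time: 26.18
position: [0.5985, 0.2319, 0.0746]
tool_rot: [-0.0, 1.0, -0.017, 0.0]
contact_force: [-0.3, 0.5, 0.1]
opening: 0.0513
grasp_force: 0.0
```

{"name": "servo_tool", "arguments": {"plan": [[[0,0,0.031],0,0.2],[[0,0,0.031],5,0.2],[[0.0006,0.02,0],5,0.2],[[0.0006,0.02,0],5,0.2],[[0.0006,0.02,0],0,0.2],[[0.0006,0.02,0],0,0.2],[[0,0,0],0,0.2],[[0,0,-0.031],0,0.2],[[0,0,-0.031],0,0.2],[[0,0,0],0,0.2],[[0,0,0],0,-1],[[0,0,0],0,-1],[[0,0,0],0,-1],[[0,0,0],0,-1],[[0,0,0],-7,-1],[[0,0,0],-7,-1],[[0,0,0],0,-1],[[0,0,0],0,0.2],[[0,0,0],0,0.2],[[0,0,0],0,0.2]]}}

```text
time: 28.68
position: [0.6008, 0.3119, 0.0747]
tool_rot: [-0.0, 1.0, -0.008, 0.0]
contact_force: [-0.5, -0.5, 0.2]
opening: 0.0514
grasp_force: 0.0
```

{"name": "servo_tool", "arguments": {"plan": [[[0,0,0.04],0,0.1],[[0,0,0.042],0,0.1],[[0,-0.02,0.042],0,0.1],[[0.0006,-0.0407,0],1.7,0.1],[[0.0006,-0.0407,0],1.7,0.1],[[0.0006,-0.0407,0],1.7,0.1],[[0.0006,-0.0407,0],1.7,0.1],[[0.0006,-0.0407,0],1.7,0.1],[[0.0006,-0.0407,0],1.7,0.1],[[0.0006,-0.0407,0],1.7,0.1],[[0.0006,-0.0407,0],1.7,0.1],[[0.0006,-0.0407,0],1.7,0.1],[[0,0,0],0,0.1],[[0,0,0],0,0.1]]}}

```text
time: 30.42
position: [0.6063, -0.074, 0.1987]
tool_rot: [-0.0, 0.992, 0.125, 0.0]
contact_force: [-0.2, 1.1, 0.3]
opening: 0.0469
grasp_force: 0.0
```

```bash
python3 - <<'E'
from h import *
im=eyes.read_camera('top');cv2.imwrite('pics/raw_t4.png',im[:,:,::-1]);s=r.get_state();print(s['position'],s['tool_rot'])
A=np.hstack([rect('top',im,c,.094,n=195,yaw=YAW) for c in ST])
B=rect('top',im,(.62,-.20),.014,half=.18,n=585)[60:400]
cv2.imwrite('pics/t4v.png',np.vstack([A,B])[:,:,::-1])
E
python3 slot.py raw_t4.png
```

```text
[ 0.6063205  -0.07326796  0.19874973] [-4.44260603e-04  9.92055944e-01  1.25796593e-01  1.54458623e-04]
raw_t4.png [(67, 4, np.float64(1.5), np.float64(2.5)), (64, 4, np.float64(1.0), np.float64(2.5)), (64, 2, np.float64(0.5), np.float64(2.5)), (63, 2, np.float64(0.0), np.float64(2.5)), (62, 2, np.float64(1.0), np.float64(2.5)), (61, 2, np.float64(1.5), np.float64(2.5))]
raw_t4.png [(82, 2, np.float64(0.0), np.float64(2.5)), (81, 0, np.float64(-1.5), np.float64(2.5)), (80, 0, np.float64(-2.0), np.float64(2.5)), (80, 2, np.float64(-0.5), np.float64(2.5)), (80, 0, np.float64(-1.0), np.float64(2.5)), (79, 0, np.float64(-2.5), np.float64(2.5))]
raw_t4.png [(36, 4, np.float64(-1.0), np.float64(2.5)), (35, 4, np.float64(-0.5), np.float64(2.5)), (35, 6, np.float64(-0.5), np.float64(2.0)), (35, 2, np.float64(-1.0), np.float64(2.5)), (35, 6, np.float64(-0.5), np.float64(2.5)), (35, 8, np.float64(-0.5), np.float64(2.0))]
```

View pics/t4v.png

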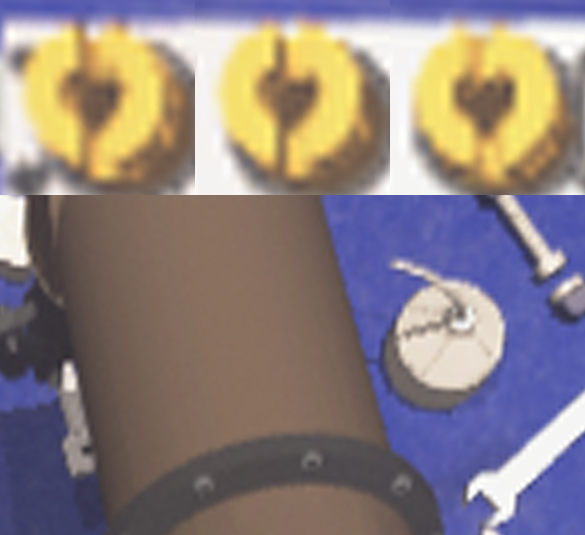

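Slots a, b and c now sit within about 2°, 1° and 4° of the press axis. Pin L's head, at about (80,460) in the lower part, is where it was. I go down for it.

{"name": "servo_tool", "arguments": {"plan": [[[0,0,-0.04],0,0.1],[[0,0,-0.04],0,0.1],[[0,0,-0.04],0,0.1],[[0,0,-0.04],0,0.1],[[0,0,-0.03],0,0.1],[[0,0,0],0,0.1],[[0,0,0],0,0.1],[[0,0,-0.003],0,-1],[[0,0,0],0,-1],[[0,0,0],0,-1],[[0,0,0],0,-1],[[0,0,0],0,-1]]}}

```text
time: 31.98
position: [0.6073, -0.0745, 0.0072]
tool_rot: [0.0, 0.992, 0.125, 0.001]
contact_force: [-1.6, 0.7, 6.4]
opening: 0.0236
grasp_force: 59.3
```

{"name": "servo_tool", "arguments": {"plan": [[[0,0,0.03],0,-1],[[0,0,0.05],0,-1],[[0,0,0.05],0,-1],[[0,0,0.05],0,-1],[[0,0,0.05],0,-1],[[-0.0171,0.0328,0],-2.3,-1],[[-0.0171,0.0328,0],-2.3,-1],[[-0.0171,0.0328,0],-2.3,-1],[[-0.0171,0.0328,0],-2.3,-1],[[-0.0171,0.0328,0],-2.3,-1],[[-0.0171,0.0328,0],-2.3,-1],[[-0.0171,0.0328,0],-2.3,-1],[[0,0,0],0,-1],[[0,0,0],0,-1],[[0,0,-0.05],0,-1],[[0,0,-0.05],0,-1],[[0,0,0],0,-1],[[0,0,0],0,-1]]}}

```text
time: 34.22
position: [0.4877, 0.1547, 0.1372]
tool_rot: [-0.0, 1.0, -0.015, 0.001]
contact_force: [1.0, 0.1, -0.0]
opening: 0.0239
grasp_force: 59.4
```

```bash
python3 - <<'E'
from h import *
im=eyes.read_camera('top');cv2.imwrite('pics/raw_t5.png',im[:,:,::-1]);im2=eyes.read_camera('scene');cv2.imwrite('pics/raw_s5.png',im2[:,:,::-1]);s=r.get_state();print(s['position'],s['tool_rot'],s['opening'],s['joint_positions'])
a=cv2.resize(im[170:290,130:250],None,fx=3.3,fy=3.3,interpolation=2);b=cv2.resize(im2[120:240,160:280],None,fx=3.3,fy=3.3,interpolation=2)
cv2.imwrite('pics/v5.png',np.hstack([a,b])[:,:,::-1])
E
```

```text
[0.48810018 0.15519424 0.13779921] [-5.65404063e-04  9.99880857e-01 -1.53364838e-02  1.65659280e-03] 0.024088250163131295 [-0.07699674  0.39605934 -0.43556654  1.93462336  0.21858842  0.8530493
 -2.22851768]
```

View pics/v5.png

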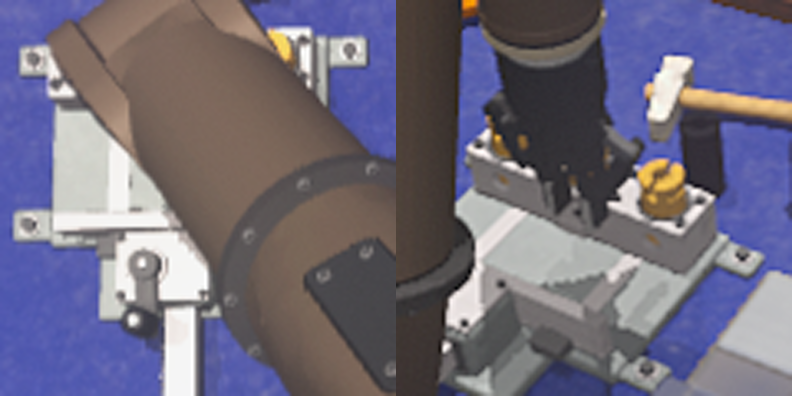

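The pin is still held (opening 24 mm) in front of station c. The bores, jaw and handle are clear, with the handle at about (140,315) in the left crop. I lower it between jaw and block.

{"name": "servo_tool", "arguments": {"plan": [[[-0.0004,0,-0.03],0,-1],[[0,0,-0.03],0,-1],[[0,0,-0.02],0,-1],[[0,0,-0.0155],0,-1],[[0,0,0],0,-1],[[0,0,0],0,-1]]}}

```text
time: 35.08
position: [0.4869, 0.1552, 0.0411]
tool_rot: [-0.0, 1.0, -0.015, 0.001]
contact_force: [-0.3, -0.1, -1.1]
opening: 0.0242
grasp_force: 59.5
```

{"name": "servo_tool", "arguments": {"plan": [[[0.008,-0.0003,0.0008],0,-1],[[0.008,-0.0003,0],0,-1],[[0.008,-0.0003,0],0,-1],[[0,0,0],0,-1]]}}

```text
time: 35.58
position: [0.5111, 0.1537, 0.041]
tool_rot: [-0.0, 1.0, -0.015, 0.0]
contact_force: [0.1, -0.8, -1.1]
opening: 0.0239
grasp_force: 59.5
```

{"name": "servo_tool", "arguments": {"plan": [[[0.0075,-0.0003,0.0005],0,-1],[[0.0075,-0.0003,0],0,-1],[[0.0075,-0.0003,0],0,-1],[[0.0075,-0.0003,0],0,-1],[[0.006,-0.0002,0],0,-1],[[0,0,0],0,-1]]}}

```text
time: 36.33
position: [0.5467, 0.1526, 0.0415]
tool_rot: [-0.0, 1.0, -0.015, 0.0]
contact_force: [-0.1, 0.4, -1.0]
opening: 0.0238
grasp_force: 59.4
```

{"name": "servo_tool", "arguments": {"plan": [[[0,0,0],0,0.1],[[0,0,0],0,0.1],[[0,0,0],0,0.1],[[0,0,0],0,0.1],[[0,0,0.05],0,0.1],[[0,0,0.05],0,0.1],[[0,0,0.05],0,0.1],[[0,0,0.05],0,0.1]]}}

```text
time: 37.33
position: [0.5459, 0.1525, 0.2432]
tool_rot: [-0.0, 1.0, -0.015, 0.0]
contact_force: [0.7, -0.3, -1.1]
opening: 0.0467
grasp_force: 0.0
```

```bash
cat > pins.py <<'E'
from h import *
def pins(im,name='top',lo=(-.55,.30),hi=(-.02,.75)):
    # rectify bench at z=.014 : region x .40...75, y -.5..0
    o=rect(name,im,(.56,-.22),.012,half=.24,n=960)   # 0.5 mm/px
    hsv=cv2.cvtColor(o,cv2.COLOR_RGB2HSV)
    m=((hsv[...,1]<75)&(hsv[...,2]>120)).astype(np.uint8)
    n,l,st,ce=cv2.connectedComponentsWithStats(m)
    for i in range(1,n):
        A=st[i,4]*.25
        if not 700<A<2600: continue
        p=np.argwhere(l==i)*.0005/ .0005*.48/959
        x=.56+.24-p[:,0];y=-.22+.24-p[:,1];q=np.c_[x,y];c=q.mean(0)
        w,V=np.linalg.eigh(np.cov((q-c).T));d=V[:,1];s=(q-c)@d
        if abs(s.min())>s.max(): d=-d;s=-s      # tip is the far end from centroid
        L=s.max()-s.min();tr=(q-c)@V[:,0]
        h=c+d*(s.min()+.012)
        print('A %.0f L %.3f W %.3f head %.4f %.4f tip %.4f %.4f yaw %.1f'%(A,L,np.ptp(tr),*h,*(c+d*s.max()),np.degrees(np.arctan2(d[1],d[0]))))
if __name__=='__main__':
    import sys
    if len(sys.argv)>1: im=cv2.imread('pics/'+sys.argv[1])[:,:,::-1].copy()
    else: im=eyes.read_camera('top');cv2.imwrite('pics/raw_last.png',im[:,:,::-1])
    pins(im)
E
python3 pins.py raw_t0.png;echo;python3 pins.py; python3 -c "
from h import *
s=r.get_state();print(s['position'],s['opening'])"
```

```text
A 1780 L 0.102 W 0.074 head 0.7982 -0.3285 tip 0.7147 -0.3608 yaw -158.9
A 2450 L 0.120 W 0.069 head 0.7735 -0.4428 tip 0.6882 -0.3763 yaw 142.1
A 2326 L 0.055 W 0.046 head 0.7500 -0.0042 tip 0.7374 -0.0453 yaw -107.1
A 1597 L 0.091 W 0.029 head 0.6032 -0.0735 tip 0.6789 -0.0526 yaw 15.4
A 1607 L 0.088 W 0.030 head 0.5378 -0.2293 tip 0.5966 -0.1809 yaw 39.5
A 2171 L 0.086 W 0.037 head 0.4451 -0.4171 tip 0.5018 -0.4641 yaw -39.7

A 1794 L 0.102 W 0.074 head 0.7982 -0.3286 tip 0.7139 -0.3610 yaw -159.0
A 2460 L 0.120 W 0.069 head 0.7733 -0.4427 tip 0.6879 -0.3761 yaw 142.0
A 2333 L 0.056 W 0.052 head 0.7503 -0.0045 tip 0.7363 -0.0458 yaw -108.7
A 1614 L 0.088 W 0.030 head 0.5378 -0.2293 tip 0.5965 -0.1809 yaw 39.5
A 2173 L 0.086 W 0.037 head 0.4451 -0.4171 tip 0.5018 -0.4641 yaw -39.7
A 729 L 0.098 W 0.015 head 0.4401 0.0197 tip 0.3612 -0.0157 yaw -155.8
[0.54853071 0.15397558 0.25013086] 0.04663372788819476
```

{"name": "servo_tool", "arguments": {"plan": [[[-0.001,-0.0425,0],4.4,0.1],[[-0.001,-0.0425,0],4.4,0.1],[[-0.001,-0.0425,0],4.4,0.1],[[-0.001,-0.0425,0],4.4,0.1],[[-0.001,-0.0425,0],4.4,0.1],[[-0.001,-0.0425,0],4.4,0.1],[[-0.001,-0.0425,0],4.4,0.1],[[-0.001,-0.0425,0],4.4,0.1],[[-0.001,-0.0425,0],4.4,0.1],[[0,0,-0.02],0,0.1],[[0,0,-0.05],0,0.1],[[0,0,-0.05],0,0.1],[[0,0,-0.05],0,0.1],[[0,0,-0.03],0,0.1],[[0,0,0],0,0.1]]}}

```text
time: 39.25
position: [0.5353, -0.2293, 0.0393]
tool_rot: [-0.002, 0.946, 0.325, -0.002]
contact_force: [0.9, -0.0, 0.5]
opening: 0.047
grasp_force: 0.0
```

{"name": "servo_tool", "arguments": {"plan": [[[0.002,0.0005,-0.012],0,0.1],[[0.001,0.0003,-0.015],0,0.1],[[0,0,0],0,0.1],[[0,0,-0.004],0,0.1],[[0,0,0],0,-1],[[0,0,0],0,-1],[[0,0,0],0,-1],[[0,0,0],0,-1],[[0,0,0],0,-1]]}}

```text
time: 40.38
position: [0.5403, -0.2292, 0.011]
tool_rot: [0.0, 0.946, 0.325, 0.0]
contact_force: [-1.0, 0.4, 6.4]
opening: 0.023
grasp_force: 59.0
```

{"name": "servo_tool", "arguments": {"plan": [[[0,0,0],0,-0.2],[[0,0,0],0,-0.2],[[0,0,-0.004],0,-0.2],[[0,0,0],0,-0.2],[[0,0,0],0,-1],[[0,0,0],0,-1],[[0,0,0],0,-1],[[0,0,0],0,-1]]}}

```text
time: 41.38
position: [0.5402, -0.2291, 0.0065]
tool_rot: [0.0, 0.946, 0.325, 0.0]
contact_force: [-0.5, 0.5, 1.9]
opening: 0.0238
grasp_force: 59.1
```

{"name": "servo_tool", "arguments": {"plan": [[[0,0,0.03],0,-1],[[0,0,0.05],0,-1],[[0,0,0.055],0,-1],[[0,0,0.055],0,-1],[[0,0,0.055],0,-1],[[-0.00455,0.0422,0],-3.6,-1],[[-0.00455,0.0422,0],-3.6,-1],[[-0.00455,0.0422,0],-3.6,-1],[[-0.00455,0.0422,0],-3.6,-1],[[-0.00455,0.0422,0],-3.6,-1],[[-0.00455,0.0422,0],-3.6,-1],[[-0.00455,0.0422,0],-3.6,-1],[[-0.00455,0.0422,0],-3.6,-1],[[-0.00455,0.0422,0],-3.6,-1],[[-0.00455,0.0422,0],-3.6,-1],[[-0.00455,0.0422,0],-3.6,-1],[[0,0,0],0,-1],[[0,0,-0.05],0,-1],[[0,0,-0.05],0,-1],[[0,0,0],0,-1]]}}

```text
time: 43.88
position: [0.488, 0.2324, 0.1484]
tool_rot: [0.002, 1.0, -0.015, -0.003]
contact_force: [-0.2, 0.1, 0.2]
opening: 0.0238
grasp_force: 59.4
```

{"name": "servo_tool", "arguments": {"plan": [[[0,0,-0.03],0,-1],[[0,0,-0.03],0,-1],[[0,0,0],0,-1],[[0,0,0],0,-1]]}}

```text
time: 44.38
position: [0.4913, 0.2356, 0.0936]
tool_rot: [-0.001, 1.0, -0.015, 0.001]
contact_force: [0.3, 0.3, -1.0]
opening: 0.0241
grasp_force: 59.4
```

{"name": "servo_tool", "arguments": {"plan": [[[-0.001,-0.0007,-0.03],0,-1],[[0,0,-0.022],0,-1],[[0,0,0],0,-1],[[0,0,0],0,-1],[[0.008,-0.0003,0],0,-1],[[0.008,-0.0003,0],0,-1],[[0.008,-0.0003,0],0,-1],[[0,0,0],0,-1]]}}

```text
time: 45.38
position: [0.5142, 0.2333, 0.0396]
tool_rot: [-0.0, 1.0, -0.016, 0.0]
contact_force: [-0.3, -0.7, -0.6]
opening: 0.024
grasp_force: 59.5
```

{"name": "servo_tool", "arguments": {"plan": [[[0.004,0.0002,0.0018],0,-1],[[0.008,0,0],0,-1],[[0.008,-0.0003,0],0,-1],[[0.008,-0.0003,0],0,-1],[[0.007,-0.0003,0],0,-1],[[0,0,0],0,-1]]}}

```text
time: 46.12
position: [0.5488, 0.2326, 0.0412]
tool_rot: [-0.0, 1.0, -0.015, 0.0]
contact_force: [-0.7, -0.5, -1.7]
opening: 0.0242
grasp_force: 59.4
```

{"name": "servo_tool", "arguments": {"plan": [[[0,0,0],0,0.1],[[0,0,0],0,0.1],[[0,0,0],0,0.1],[[0,0,0],0,0.1],[[0,0,0.05],0,0.1],[[0,0,0.05],0,0.1],[[0,0,0.05],0,0.1],[[0,0,0.05],0,0.1],[[0,-0.04,0],0,0.1],[[0,-0.04,0],0,0.1],[[0,-0.04,0],0,0.1],[[0,0,0],0,0.1]]}}

```text
time: 47.62
position: [0.5484, 0.1085, 0.2412]
tool_rot: [0.001, 1.0, -0.018, -0.0]
contact_force: [0.9, 0.7, -0.3]
opening: 0.0469
grasp_force: 0.0
```

```bash
python3 - <<'E'
from h import *
im=eyes.read_camera('top');cv2.imwrite('pics/raw_t6.png',im[:,:,::-1]);s=r.get_state();print(s['position'],s['opening'])
a=cv2.resize(im[170:250,130:230],None,fx=4,fy=4,interpolation=2);b=rect('top',im,(.53,-.32),.012,half=.09,n=400)[:320]
cv2.imwrite('pics/v6.png',np.hstack([a,b])[:,:,::-1])
E
```

```text
[0.54818094 0.11110373 0.24134732] 0.04714695605037431
```

View pics/v6.png

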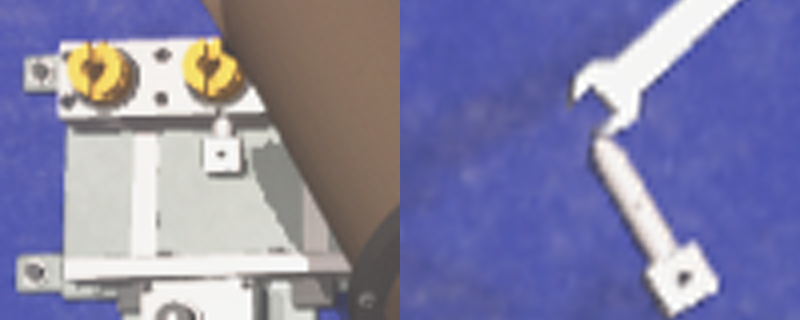

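Pin b is in at station b, its head at (221,152). Pin R is undisturbed: head hole at (683,278), tip at (600,145), just clear of the wrench.

{"name": "servo_tool", "arguments": {"plan": [[[-0.0049,-0.0425,0],2.9,0.1],[[-0.0049,-0.0425,0],2.9,0.1],[[-0.0049,-0.0425,0],2.9,0.1],[[-0.0049,-0.0425,0],2.9,0.1],[[-0.0049,-0.0425,0],2.9,0.1],[[-0.0049,-0.0425,0],2.9,0.1],[[-0.0049,-0.0425,0],2.9,0.1],[[-0.0049,-0.0425,0],2.9,0.1],[[-0.0049,-0.0425,0],2.9,0.1],[[-0.0049,-0.0425,0],2.9,0.1],[[-0.0049,-0.0425,0],2.9,0.1],[[0,0,0],0,0.1],[[0,0,-0.05],0,0.1],[[0,0,-0.05],0,0.1],[[0,0,-0.05],0,0.1],[[0,0,-0.05],0,0.1],[[0,0,0],0,0.1],[[0,0,0],0,0.1]]}}

```text
time: 49.92
position: [0.4959, -0.3541, 0.043]
tool_rot: [0.0, 0.965, 0.261, 0.001]
contact_force: [-0.4, -0.6, 0.9]
opening: 0.0466
grasp_force: 0.0
```

Yaw reads 30.3°, which is what I want. I descend, correcting by (-0.0015, -0.003), and grip.

{"name": "servo_tool", "arguments": {"plan": [[[-0.0015,-0.003,-0.015],0,0.1],[[0,0,-0.017],0,0.1],[[0,0,0],0,0.1],[[0,0,-0.004],0,0.1],[[0,0,0],0,-0.1],[[0,0,0],0,-1],[[0,0,0],0,-1],[[0,0,0],0,-1],[[0,0,0],0,-1]]}}

```text
time: 51.05
position: [0.4931, -0.3579, 0.0059]
tool_rot: [0.0, 0.966, 0.26, 0.0]
contact_force: [-1.2, 0.2, 5.2]
opening: 0.0239
grasp_force: 59.5
```

{"name": "servo_tool", "arguments": {"plan": [[[0,0,0.05],0,-1],[[0,0,0.062],0,-1],[[0,0,0.062],0,-1],[[0,0,0.062],0,-1],[[0,0.042,0],-2,-1],[[0,0.042,0],-2,-1],[[0,0.042,0],-2,-1],[[0,0.042,0],-2,-1],[[0,0.042,0],-2,-1],[[0,0.042,0],-2,-1],[[0,0.042,0],-2,-1],[[0,0.042,0],-2,-1],[[0,0.042,0],-2,-1],[[0,0.042,0],-2,-1],[[0,0.042,0],-2,-1],[[0,0.042,0],-2,-1],[[0,0.042,0],-2,-1],[[0,0.042,0],-2,-1],[[0,0.042,0],-2,-1],[[0,0.042,0],-2,-1]]}}

```text
time: 53.55
position: [0.4924, 0.3153, 0.241]
tool_rot: [0.0, 1.0, -0.017, -0.0]
contact_force: [1.0, 0.6, -1.8]
opening: 0.0242
grasp_force: 59.4
```

{"name": "servo_tool", "arguments": {"plan": [[[0,0,0],0,-1],[[0,0,0],0,-1],[[0,0,-0.05],0,-1],[[0,0,-0.05],0,-1],[[0,0,-0.04],0,-1],[[0,0,0],0,-1],[[0,0,0],0,-1]]}}

```text
time: 54.42
position: [0.4937, 0.3142, 0.1029]
tool_rot: [-0.0, 1.0, -0.016, 0.001]
contact_force: [0.4, 0.6, -1.7]
opening: 0.0242
grasp_force: 59.5
```

{"name": "servo_tool", "arguments": {"plan": [[[-0.001,0.0008,-0.03],0,-1],[[0,0,-0.031],0,-1],[[0,0,0],0,-1],[[0,0,0],0,-1],[[0.008,-0.0003,0],0,-1],[[0.008,-0.0003,0],0,-1],[[0.008,-0.0003,0],0,-1],[[0,0,0],0,-1]]}}

```text
time: 55.42
position: [0.5167, 0.3138, 0.0403]
tool_rot: [-0.0, 1.0, -0.017, 0.0]
contact_force: [-1.3, 0.1, -1.1]
opening: 0.0242
grasp_force: 59.5
```

{"name": "servo_tool", "arguments": {"plan": [[[0.004,0.0002,0.0007],0,-1],[[0.008,0,0],0,-1],[[0.008,-0.0003,0],0,-1],[[0.008,-0.0003,0],0,-1],[[0.007,-0.0003,0],0,-1],[[0,0,0],0,-1]]}}

```text
time: 56.18
position: [0.5514, 0.3133, 0.0409]
tool_rot: [-0.0, 1.0, -0.016, 0.0]
contact_force: [-0.7, 0.2, -2.1]
opening: 0.0241
grasp_force: 59.5
```

{"name": "servo_tool", "arguments": {"plan": [[[0,0,0],0,0.1],[[0,0,0],0,0.1],[[0,0,0],0,0.1],[[0,0,0],0,0.1],[[0,0,0.05],0,0.1],[[0,0,0.05],0,0.1],[[0,0,0.05],0,0.1],[[0,0,0.05],0,0.1],[[0,-0.045,0],0,0.1],[[0,-0.045,0],0,0.1],[[0,-0.045,0],0,0.1],[[0,-0.045,0],0,0.1],[[0,-0.045,0],0,0.1],[[0,-0.045,0],0,0.1],[[0,-0.045,0],0,0.1],[[0,-0.045,0],0,0.1],[[0,0,0],0,0.1]]}}

```text
time: 58.3
position: [0.5504, -0.0514, 0.2407]
tool_rot: [0.001, 1.0, -0.019, -0.0]
contact_force: [-0.1, 0.1, -0.4]
opening: 0.047
grasp_force: 0.0
```

```bash
python3 - <<'E'
from h import *
im=eyes.read_camera('top');cv2.imwrite('pics/raw_t7.png',im[:,:,::-1]);s=r.get_state();print(s['position'],s['opening'])
save(im,'v7.png',(130,170,250,290),5)
E
```

```text
[ 0.55048928 -0.04847076  0.24088688] 0.04720920956736915
```

View pics/v7.png

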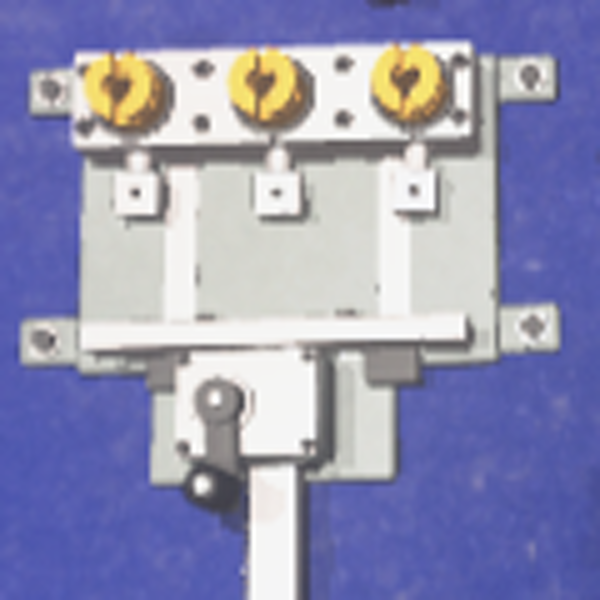

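All three pins are in, with heads at (136,190), (277,192) and (415,190) and about 9 mm of shank still showing on each. The handle is at (203,487). Next I grip it again.

{"name": "servo_tool", "arguments": {"plan": [[[-0.022,0.0382,0],0,0.1],[[-0.022,0.0382,0],0,0.1],[[-0.022,0.0382,0],0,0.1],[[-0.022,0.0382,0],0,0.1],[[-0.022,0.0382,0],0,0.1],[[-0.022,0.0382,0],0,0.1],[[-0.022,0.0382,0],0,0.1],[[-0.022,0.0382,0],0,0.1],[[0,0,0],0,0.1],[[0,0,-0.03],0,0.1],[[0,0,-0.03],0,0.1],[[0,0,0],0,0.1],[[0,0,0],0,0.1]]}}

```text
time: 59.98
position: [0.3749, 0.2595, 0.1819]
tool_rot: [-0.0, 1.0, -0.016, 0.0]
contact_force: [0.1, -0.2, 0.5]
opening: 0.0473
grasp_force: 0.0
```

```bash
python3 - <<'E'
import numpy as np
a=np.radians(178-15*np.arange(31));p=np.round(.05*np.c_[np.cos(a),np.sin(a)],4);d=np.round(np.diff(p,axis=0),4)
for i,x in enumerate(d): print('[[%g, %g, 0], 0, -1],'%tuple(x),end='\n' if i%10==9 else ' ')
E
```

```text
[[0.0022, 0.0129, 0], 0, -1], [[0.0054, 0.0119, 0], 0, -1], [[0.0083, 0.0101, 0], 0, -1], [[0.0106, 0.0075, 0], 0, -1], [[0.0123, 0.0046, 0], 0, -1], [[0.0129, 0.0013, 0], 0, -1], [[0.0129, -0.0022, 0], 0, -1], [[0.0119, -0.0054, 0], 0, -1], [[0.0101, -0.0083, 0], 0, -1], [[0.0075, -0.0106, 0], 0, -1],
[[0.0046, -0.0123, 0], 0, -1], [[0.0013, -0.0129, 0], 0, -1], [[-0.0022, -0.0129, 0], 0, -1], [[-0.0054, -0.0119, 0], 0, -1], [[-0.0083, -0.0101, 0], 0, -1], [[-0.0106, -0.0075, 0], 0, -1], [[-0.0123, -0.0046, 0], 0, -1], [[-0.0129, -0.0013, 0], 0, -1], [[-0.0129, 0.0022, 0], 0, -1], [[-0.0119, 0.0054, 0], 0, -1],
[[-0.0101, 0.0083, 0], 0, -1], [[-0.0075, 0.0106, 0], 0, -1], [[-0.0046, 0.0123, 0], 0, -1], [[-0.0013, 0.0129, 0], 0, -1], [[0.0022, 0.0129, 0], 0, -1], [[0.0054, 0.0119, 0], 0, -1], [[0.0083, 0.0101, 0], 0, -1], [[0.0106, 0.0075, 0], 0, -1], [[0.0123, 0.0046, 0], 0, -1], [[0.0129, 0.0013, 0], 0, -1],
```

{"name": "servo_tool", "arguments": {"plan": [[[0,-0.0025,-0.036],0,0.1],[[0,0,-0.0355],0,0.1],[[0,0,0],0,0.1],[[0,0,0],0,-1],[[0,0,0],0,-1],[[0,0,0],0,-1],[[0,0,0],0,-1],[[0,0,0],0,-1]]}}

```text
time: 60.98
position: [0.3756, 0.2574, 0.1114]
tool_rot: [-0.001, 1.0, -0.016, 0.001]
contact_force: [-1.1, -0.3, 5.8]
opening: 0.0214
grasp_force: 58.4
```

{"name": "servo_tool", "arguments": {"plan": [[[0.0022,0.0129,0],0,-1],[[0.0054,0.0119,0],0,-1],[[0.0083,0.0101,0],0,-1],[[0.0106,0.0075,0],0,-1],[[0.0123,0.0046,0],0,-1],[[0.0129,0.0013,0],0,-1],[[0.0129,-0.0022,0],0,-1],[[0.0119,-0.0054,0],0,-1],[[0.0101,-0.0083,0],0,-1],[[0.0075,-0.0106,0],0,-1],[[0,0,0],0,-1],[[0,0,0],0,-1]]}}

```text
time: 62.48
position: [0.4711, 0.279, 0.1115]
tool_rot: [-0.001, 1.0, -0.016, 0.002]
contact_force: [5.6, -0.8, 7.0]
opening: 0.0212
grasp_force: 59.5
```

{"name": "servo_tool", "arguments": {"plan": [[[0.0036,-0.0123,0],0,-1],[[0.0008,-0.0129,0],0,-1],[[-0.0022,-0.0129,0],0,-1],[[-0.0054,-0.0119,0],0,-1],[[-0.0083,-0.0101,0],0,-1],[[-0.0106,-0.0075,0],0,-1],[[-0.0123,-0.0046,0],0,-1],[[-0.0129,-0.0013,0],0,-1],[[-0.0129,0.0022,0],0,-1],[[-0.0119,0.0054,0],0,-1],[[-0.0101,0.0083,0],0,-1],[[-0.0075,0.0106,0],0,-1],[[-0.0046,0.0123,0],0,-1],[[0,0,0],0,-1]]}}

```text
time: 64.22
position: [0.3768, 0.2466, 0.1114]
tool_rot: [-0.002, 1.0, -0.015, 0.003]
contact_force: [6.9, 4.3, 3.2]
opening: 0.0216
grasp_force: 59.4
```

{"name": "servo_tool", "arguments": {"plan": [[[-0.0013,0.0129,0],0,-1],[[0.0022,0.0129,0],0,-1],[[0.0027,0.006,0],0,-1],[[0.0027,0.006,0],0,-1],[[0.0041,0.005,0],0,-1],[[0.0041,0.005,0],0,-1],[[0,0,0],0,-1]]}}

```text
time: 65.1
position: [0.3894, 0.293, 0.1113]
tool_rot: [-0.001, 1.0, -0.016, 0.001]
contact_force: [-1.1, 0.6, 12.9]
opening: 0.0211
grasp_force: 60.7
```

{"name": "servo_tool", "arguments": {"plan": [[[0.005,0.0044,0.001],0,-1],[[0.0053,0.0038,0],0,-1],[[0.0055,0.003,0],0,-1],[[0.006,0.0025,0],0,-1],[[0,0,0],0,-1]]}}

```text
time: 65.72
position: [0.4109, 0.3063, 0.1115]
tool_rot: [-0.001, 1.0, -0.016, 0.0]
contact_force: [-0.5, 1.3, 5.2]
opening: 0.0212
grasp_force: 60.0
```

{"name": "servo_tool", "arguments": {"plan": [[[0.003,0.0005,0],0,-1],[[0.002,0.0002,0],0,-1],[[0,0,0],0,-1],[[0,0,0],0,-1]]}}

```text
time: 66.22
position: [0.4145, 0.3072, 0.1115]
tool_rot: [-0.001, 1.0, -0.015, -0.0]
contact_force: [-5.6, 1.3, 6.6]
opening: 0.0215
grasp_force: 60.0
```

{"name": "servo_tool", "arguments": {"plan": [[[0.003,0.0005,0],0,-1],[[0,0,0],0,-1],[[0,0,0],0,-1]]}}

```text
time: 66.6
position: [0.4153, 0.3074, 0.1113]
tool_rot: [0.0, 1.0, -0.015, -0.002]
contact_force: [-13.6, 0.1, 13.5]
opening: 0.0213
grasp_force: 60.8
```

{"name": "servo_tool", "arguments": {"plan": [[[0.002,0,0],0,-1],[[0,0,0],0,-1],[[0,0,0],0,0.1],[[0,0,0],0,0.1],[[0,0,0],0,0.1],[[0,0,0],0,0.1],[[0,0,0.05],0,0.1],[[0,0,0.05],0,0.1],[[0,0,0.04],0,0.1],[[0.015,-0.042,0],0,0.1],[[0.015,-0.042,0],0,0.1],[[0.015,-0.042,0],0,0.1],[[0.015,-0.042,0],0,0.1],[[0.015,-0.042,0],0,0.1],[[0.015,-0.042,0],0,0.1],[[0.015,-0.042,0],0,0.1],[[0.015,-0.042,0],0,0.1],[[0,0,0],0,0.1]]}}

```text
time: 68.85
position: [0.5414, -0.0342, 0.2499]
tool_rot: [0.001, 1.0, -0.019, -0.0]
contact_force: [0.3, 0.9, -0.6]
opening: 0.0471
grasp_force: 0.0
```

```bash
python3 - <<'E'
from h import *
im=eyes.read_camera('top');cv2.imwrite('pics/raw_t8.png',im[:,:,::-1]);s=r.get_state();print(s['position'],s['opening'],s['contact_force'])
save(im,'v8.png',(130,120,410,290),2.8)
E
```

```text
[ 0.54092124 -0.03138473  0.25009787] 0.04709507916281037 [-0.02504538 -0.06190054  0.745289  ]
```

View pics/v8.png

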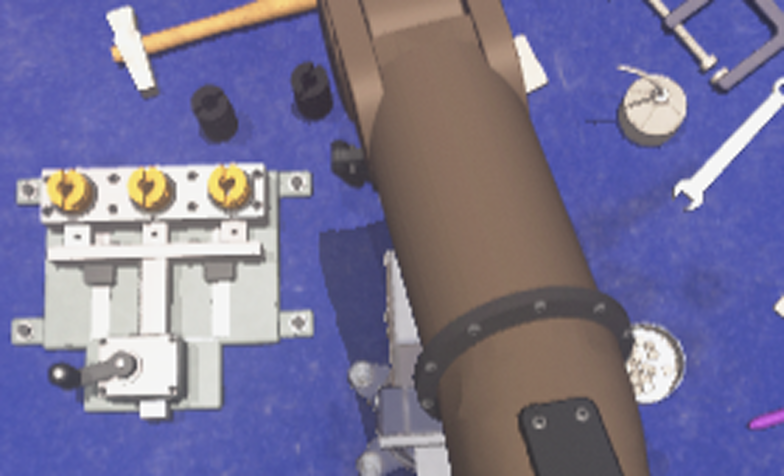

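The jaw bears on all three heads, at (78,235), (155,232) and (234,231). The slots are aligned, the oil can is standing and the arm is clear. One numeric check of the handle and jaw gap before handing in.

```bash
python3 - <<'E'
from h import *
P=lambda u,v,z:pt('top',130+u/2.8,120+v/2.8,z)[:2]
h=P(62,373,.14);d=h-[.4234,.2579];print(h,np.linalg.norm(d),'crank',np.arctan2(d[1],d[0])+.031-1.84)
j=P(155,245,.06);print('gap est',.571-j[0], P(50,249,.06),P(262,243,.06))
print(r.finish_job())
E
```

```text
[0.40926863 0.30420031] 0.04840882738351617 crank 0.058027143100534584
gap est 0.02700988945485361 [0.54633289 0.33629264] [0.53946036 0.1219465 ]
the job is handed in; nothing more can be done
None
```

The job is handed in: all three bushes are aligned, each has a pin through it, and the jaw is cranked forward against its stop and bearing on the heads (jaw gap about 27 mm by camera, against 24 mm for fully home), with the oil can still standing.

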